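# Turn a module board over in the test cradle

### The job

Lift the big module board off the plain stand, turn it over so that its bare metal face looks outwards, and stand it fully home in the test cradle, without dropping it. Then swing the cradle's keeper arm all the way across in front of the board, and after that push the switch unit's sprung knob down, turn it a quarter turn clockwise to its stop and let it spring back up. Do not disturb the other things on the bench.

Things in the scene. Friction and masses are not known exactly. Their poses are not given: they have to be found in the camera images.
- board: module board: aluminium slab 140 wide x 100 tall x 8 mm thick, about 0.3 kg. Origin at the slab's centre; x points out of the component face (dark green, two steel cans 7 mm proud), y along the width, z up the height. The other face is flat bare aluminium with two thin dark discs. It starts leaning on the stand, component face outwards, z up the slope
- board_top (a point): middle of the board's upper long edge (board z = +50 mm). Both faces are flat for 45 mm below this edge, so it can be gripped here across the 8 mm thickness, tool tilted along the slope. The cans lie within 36 mm of the middle in y, at board z = -44 to +2 mm
- stand: plain grey plastic stand, fixed; the board starts on it. Origin on the bench under its trough line, +x is where its sloped face looks (to the robot's left). The slope leans back 0.61 rad (35 deg) from upright, towards -x. Base 130 x 190 mm. Two rails 16 mm wide at y = -58 and +58 mm run 75 mm up the slope behind the board, open between them
- stand_trough (a point): middle of the trough in which the board's lower edge sits, 22 mm above the bench, under the middle of the board's thickness. Floor square to the slope, 172 mm long; front lip 8 mm high, 7 mm of play in front of the board
- cradle: aluminium test cradle, fixed: the same leaning rest as the stand (same origin, axes, slope, trough 22 mm up, lip, rails) plus low end cheeks 160 mm apart inside, 14 mm high, and the keeper arm on a post at its +y end. The cans of a turned board go between the rails
- cradle_seat (a point): where the centre of a fully seated board is: (-28.6, 0, 63.0) mm in the cradle's frame (up to 10 mm either way in y is fine). Axes as the cradle's, not tilted. The seated board leans back 0.61 rad on the rails, lower edge down in the trough; turned over, its x axis points back and down into the rails
- keeper (a joint): keeper arm's angle, rad: 0 = pointing straight out along the cradle's +x (open), 1.57 = at its stop, across in front of the board along the cradle's -y (closed). Vertical hinge, turns clockwise from above as it closes, light friction, stays where left; starts part open
- keeper_hinge (a point): on the keeper's hinge axis, 42 mm above the bench, at cradle (0, 100, 42) mm. The steel arm is 12 mm wide, 44 to 54 mm above the bench
- keeper_pin (a point): upright black handle pin at the end of the keeper arm, 80 mm from the hinge, 16 mm diameter, rising from 54 to 100 mm above the bench; this point is on its axis 82 mm above the bench. It can be pinched from above or pushed
- switch_box: grey switch unit, fixed, 120 x 90 mm and 60 mm high, sprung knob on top. Origin at the centre of its underside
- knob_press (a joint): how far the knob is pushed down, m: 0 = up, 0.008 = fully down; spring takes about 5 N to start and 11 N fully down. The knob cannot be turned out of its start position unless it is at least about 5 mm down
- knob_turn (a joint): knob's angle, rad: 0 at the start, 1.57 at its stop, growing clockwise seen from above; light friction, stays where left
- knob_grip (a point): on the knob's axis in the middle of its grip bar, 106 mm above the bench when up; the bar is 62 mm long along this point's x axis, 16 mm wide along y and 28 mm tall (92 to 120 mm above the bench), on a 68 mm disc whose top is at 92 mm. The point turns with the knob
- caliper: bystander: steel caliper 190 mm long, 12 mm high, lying flat; origin under its beam's middle
- waveguide: bystander: brass flanged waveguide piece standing upright, 60 x 60 mm, 86 mm high; origin under its centre
- small_board: bystander: small board 90 x 60 mm lying flat, 12 mm high; origin under its centre
- tray: bystander: grey parts tray 120 x 160 x 35 mm; origin under its centre
- torque_wrench: bystander: steel wrench 180 mm long, 18 mm high, lying flat; origin under its middle
There are look-alikes about, which are no part of the job. Leave any turquoise look-alike of the board alone. What is shaped like the switch_box but purple is not meant.

How it is judged:
On the way, in this order (a step that is already met when the one before it is completed fails the run):
1. the board stands turned over and fully home in the cradle, released (x of board in the frame of cradle between -0.0346 and -0.0226 m and z of board in the frame of cradle between 0.057 and 0.069 m and y of board in the frame of cradle between -0.013 and 0.013 m and angle between board's own x axis and vertical between 2.0808 and 2.2808 rad and angle between the y axis of board and the y axis of cradle, either way round below 0.1 rad and contact force between the fingers and board below 0.1 N), for 0.3 s.
2. the keeper arm is swung across in front of the board (value of joint keeper above 1.4 rad), for 0.1 s.
3. the knob is pushed down (value of joint knob_press above 0.005 m), for 0.05 s.
4. the knob is turned a quarter turn (value of joint knob_turn above 1.35 rad), for 0.1 s.
At the end, for the whole second after the job is handed in: The board rests in the cradle bare face outwards: centre within 6 mm of its seated place in the cradle's x and z and 13 mm in y, lean within 0.10 rad, width along the cradle within 0.10 rad, at rest and released; keeper beyond 1.4 rad; knob turned beyond 1.35 rad and sprung up to within 2 mm (all of step 1 and linear speed of board below 0.02 m/s and angular speed of board below 0.1 rad/s and value of joint keeper above 1.4 rad and value of joint knob_turn above 1.35 rad and value of joint knob_press below 0.002 m); the robot touches nothing.
It fails at once if the board is dropped (faster than 0.6 m/s while not held) (contact force between the fingers and board below 0.1 N and linear speed of board above 0.6 m/s).
It fails at once if a bystander is disturbed (moved more than 25 mm) (distance of any of caliper, waveguide, small_board, tray, torque_wrench from where it was at the start of the episode above 0.025 m).
It also fails if it takes over 72 s, if anything falls off the work surface, if the arm or the gripper's body presses on something with over 40 N, if the wrist force passes 120 N, or if a joint passes its speed limit or range.

### The arm

A 7-joint arm with a two-finger parallel gripper is mounted at the origin on the work surface. World frame = base frame: x ahead of the robot, y to its left, z up, the work surface at z = 0. Lengths are in m, angles in rad, forces in N, time in s.
With the tool pointing down it reaches from about 0.4 to 0.85 m from the base axis. Payload 10.4 kg.
Tool frame: the origin (TCP) lies at the very end of the fingers, on their centre line; the grasp point (between the pads) lies 19 mm behind it; z points along the fingers, y is the line along which they close (so a half turn about z gives the same grasp; the last joint's range is limited). The gripper opens to 87 mm and grips with 3 to 60 N. Pads are 19 mm wide; open, the fingers measure 117 mm over their backs; the gripper's body (75 mm by 190 mm) begins 51 mm behind the grasp point.
Start: joints at [-1.205, 0.332, -0.065, 1.46, 0.022, 1.35, -0.088], TCP at [0.237, 0.578, 0.223] pointing down, gripper open.
Joint ranges: [-2.6, 2.6], [-0.5, 2.12], [-1.47, 1.34], [0.16, 2.42], [-1.27, 4.41], [0.06, 2.06], [-2.6, 2.6]. Speed limits (rad/s): [2.22, 2.22, 2.79, 2.79, 3.14, 3.14, 3.14].

### API

Orientations are given as a rotation vector (axis times angle).
In Python, from rig import telemetry, eyes, ticket gives the robot as it stands.
- The arm moves only by the shell command python3 -m crank 'ROWS' [FORCE]. ROWS is JSON, one flat list of numbers, 5 for each row, row after row: the opening, from 0 (shut) to 1 (fully open), then the shift along the tool's x, y, z in mm, then the turn about the tool's z in degrees. A call has 1 to 5 rows; each row shifts and turns the commanded pose from where the row before left it, along the tool's axes as they then stand; what a row does not reach is not made up. A row lasts 1/10 s, in which the tool goes at most 50 mm and 8.59 degrees, less where a joint would pass 70% of its speed; a pose out of reach is approached as far as the arm can. A call with a gripper value outside its range is refused whole. The fingers move at their own pace and stop on an object; FORCE is the grip in N (left out, the last holds). Time passes only in rows, so rows that do not move let the fingers close. It gives the time, the measured TCP pose, the force, the opening and the grip force at its end, in the units of the state.
- telemetry.get_state(): the state, without advancing time (a new reading comes with each control period).
- eyes.capture(name): name is "side" or "top" or "wrist"; returns the picture (400x640x3 uint8, red, green, blue); there is no depth.
- eyes.calibration(name): a dict with "intrinsics" (3x3 intrinsics, pixels), "k1" (the pictures are not rectified: a ray, as slopes to the right and down, at radius r is drawn at 1 + k1 r^2 times it, then the intrinsics apply), "origin" and "attitude" of the camera in the world; the wrist camera has in their place "mount" (4x4, takes a point from camera to tool coordinates, whose origin is the TCP and whose axes are the flange's). Camera axes: x right, y down, z forward; pixel columns grow to the right and rows downward; lengths in m; the calibration is good to about 2 mm. A picture is of the moment at which its call begins: read the wrist's pose just before it. calibration takes no time and is no camera call.
- ticket.finish_job(): hands the job in; it is judged then, once.
The state is a dict: "time_s": time; "qpos": joint angles; "qvel": joint speeds; "joint_torque": joint torques, N m; "tcp_pos": TCP position; "tool_rot": TCP orientation; "ft_force": force on the tool from outside, world axes, zero at the start; "torque": the same for the moment, N m; "width": finger opening in m; "grip_force": force on a finger pad.
Only numpy, scipy, OpenCV 4.12 (cv2) and the standard library are available. Lean on these libraries where they do the work, as an engineer would, in place of code of your own. Each camera call takes 0.05 s, during which the arm holds its last target. There are 200 camera calls.

## Working session

There is one attempt and no reset: what is moved stays moved. The work goes in short steps, Python scripts to look and compute and a shell command to move; the robot and the scene stay as the last step left them, time stands still between calls to the robot, and variables do not carry over. Pictures are saved under pics/ and viewed, at most 10 in all, crops included, and the job is handed in when it is done.

```bash
ls; mkdir -p pics; python3 - <<'E'
from rig import telemetry, eyes
import cv2,numpy as np
np.set_printoptions(precision=4,suppress=True)
print(telemetry.get_state())
for n in("side","top","wrist"):
    print(n,eyes.calibration(n))
    im=eyes.capture(n);cv2.imwrite(f"pics/{n}0.png",im[:,:,::-1])
E
```

```text
pics
{'time_s': 0.0, 'qpos': array([-1.2046,  0.3329, -0.0647,  1.4609,  0.0216,  1.3499, -0.0885]), 'qvel': array([-0.0008,  0.0013,  0.0008, -0.0011, -0.0006,  0.0004,  0.0001]), 'joint_torque': array([ -0.002 , -62.3262,   0.0232, -38.9904,  -0.0616,   0.0397,
         0.0002]), 'tcp_pos': array([0.2368, 0.578 , 0.2217]), 'tool_rot': array([-0.6067, -3.0823,  0.0022]), 'ft_force': array([ 0.435 , -0.2127, -0.3242]), 'torque': array([0.0381, 0.0402, 0.0312]), 'grip_force': 0.0, 'width': 0.08700332550052876}
side {'intrinsics': array([[483.2035,   0.    , 318.3522],
       [  0.    , 483.2035, 203.2706],
       [  0.    ,   0.    ,   1.    ]]), 'k1': 0.009116606595751186, 'origin': array([ 0.2649, -0.6642,  0.9126]), 'attitude': array([-2.4239,  0.4826, -0.166 ])}
top {'intrinsics': array([[476.1248,   0.    , 314.3803],
       [  0.    , 476.1248, 198.0079],
       [  0.    ,   0.    ,   1.    ]]), 'k1': -0.0732597220919905, 'origin': array([ 0.2969, -0.0273,  1.3469]), 'attitude': array([-2.1344,  2.1547, -0.2115])}
wrist {'intrinsics': array([[348.8589,   0.    , 317.9714],
       [  0.    , 348.8589, 203.1266],
       [  0.    ,   0.    ,   1.    ]]), 'k1': -0.01722544737481349, 'mount': array([[ 0.0004, -0.9546, -0.298 ,  0.0808],
       [ 1.    ,  0.0003,  0.0006, -0.0001],
       [-0.0004, -0.298 ,  0.9546, -0.1619],
       [ 0.    ,  0.    ,  0.    ,  1.    ]])}
```

View pics/top0.png

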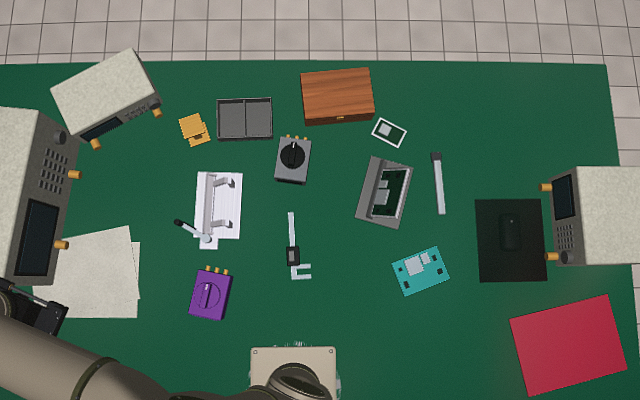

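View pics/side0.png

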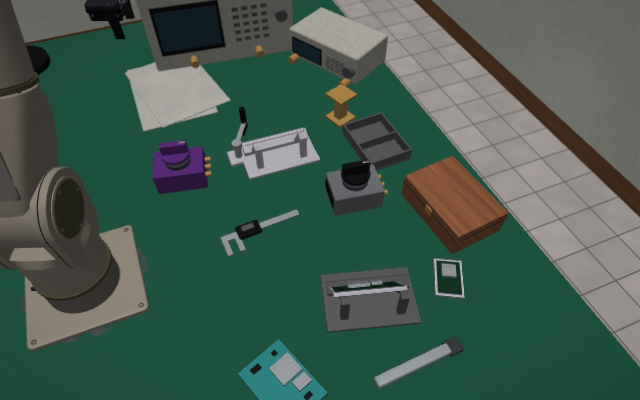

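Top view: the board, dark green in the grey stand, is at about (388,190). The cradle is white at (220,205) with the keeper pin at (178,222), and the grey switch is at (293,158).

What could be mistaken for each target:
- **Board:** the turquoise board at (420,270), and the small board at (389,132), which is a bystander.
- **Switch unit:** the purple unit at (211,293).

I choose the dark green board on the stand and the grey switch unit. Next is a close crop to check.

```bash
python3 - <<'E'
import cv2,numpy as np
t=cv2.imread("pics/top0.png");s=cv2.imread("pics/side0.png")
def c(im,x,y): return cv2.resize(im[y:y+75,x:x+100],(400,300),interpolation=cv2.INTER_CUBIC)
cv2.imwrite("pics/crop1.png",np.vstack([np.hstack([c(t,335,155),c(s,320,262)]),np.hstack([c(t,165,172),c(s,225,105)])]))
E
```

```text
(no output)
```

View pics/crop1.png

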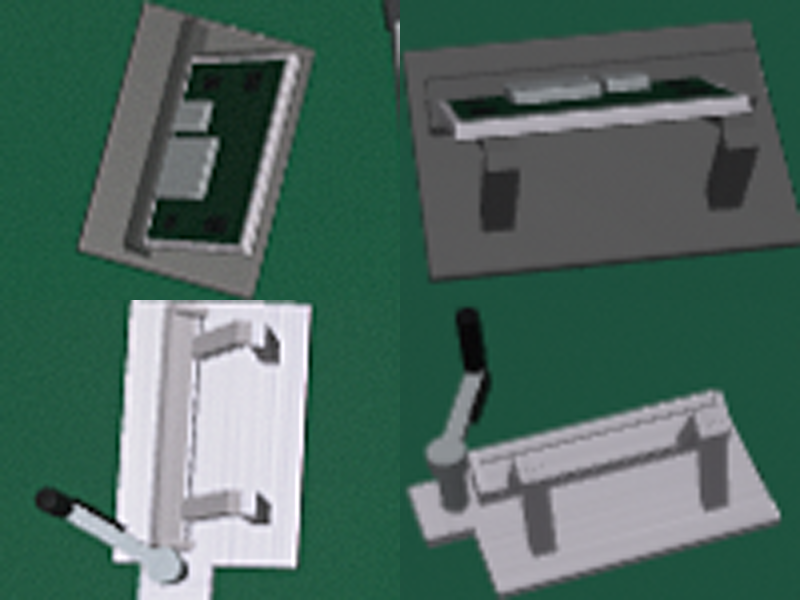

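The crops confirm the dark green board with two cans, leaning with its face to the left. Its top edge runs from about (408,169) to (396,216) in the top view and from (407,288) to (334,294) in the side view. The cradle hinge is at (207,238) top and (237,143) side. Triangulating these next.

```bash
cat > h.py <<'E'
import numpy as np,cv2
from scipy.spatial.transform import Rotation as R
from rig import telemetry,eyes
np.set_printoptions(precision=4,suppress=True)
def ray(n,uv,pose=None):
    c=eyes.calibration(n);K=c["intrinsics"]
    p=np.array([(uv[0]-K[0,2])/K[0,0],(uv[1]-K[1,2])/K[1,1]]);q=p.copy()
    for _ in range(8): q=p/(1+c["k1"]*q@q)
    d=np.array([*q,1.])
    if n=="wrist":
        M=c["mount"];T=R.from_rotvec(pose["tool_rot"]).as_matrix()
        return pose["tcp_pos"]+T@M[:3,3],T@M[:3,:3]@d
    return np.array(c["origin"]),R.from_rotvec(c["attitude"]).as_matrix()@d
def plane(r,z): o,d=r;return o+d*(z-o[2])/d[2]
def tri(*rs):
    A=0;b=0
    for o,d in rs:
        d=d/np.linalg.norm(d);P=np.eye(3)-np.outer(d,d);A=A+P;b=b+P@o
    x=np.linalg.solve(A,b);e=max(np.linalg.norm(np.cross(x-o,d/np.linalg.norm(d))) for o,d in rs)
    return x,e*1e3
E
python3 - <<'E'
from h import *
T=lambda a,b:tri(ray("top",a),ray("side",b))
for n,a,b in [("top+x",(408.2,169.2),(407.5,288)),("top-x",(396.5,216.5),(334.2,294.5)),("base+x-y",(242.75,173.25),(320,159.5)),("base-x-y",(239.25,239),(250,178)),("post",(207,238.5),(236.75,143)),("pin",(177.5,222.25),(241.75,108)),("knob",(293,155),(355,168))]:
    print(n,*T(a,b))
# grey stand base corners, z~8mm
for uv in [(335+36,155+0.5),(335+78.5,155+12.5),(335+62,155+74),(335+20,155+62)]: print(plane(ray("top",uv),.006))
for uv in [(421,60*.25+262),(407,262+5.5),(428,262+69.5-0)]: pass
E
```

```text
top+x [ 0.5873 -0.3159  0.105 ] 0.20714523709067406
top-x [ 0.4562 -0.2775  0.1086] 2.1165954954069903
base+x-y [0.5997 0.1405 0.01  ] 0.29579560519126136
base-x-y [0.412  0.1475 0.0114] 0.7698668473442635
post [0.409  0.228  0.0615] 0.14396008463072452
pin [0.4485 0.2973 0.1075] 0.6453759363950515
knob [ 0.6251 -0.0055  0.1122] 0.7946782744976434
[ 0.6517 -0.2311  0.006 ]
[ 0.6153 -0.3547  0.006 ]
[ 0.4358 -0.2987  0.006 ]
[ 0.4714 -0.1795  0.006 ]
```

Board top middle is at about (0.522, -0.297, 0.106), with the stand yawed about -17°. The cradle origin is at about (0.508, 0.224), and the knob at about (0.625, -0.005). Moving over the stand now.

```bash
for i in 1 ; do
python3 -m crank '[1,-30,-33,-1.5,0,1,-30,-33,-1.5,0,1,-30,-33,-1.5,0,1,-30,-33,-1.5,0,1,-30,-33,-1.5,0]'
python3 -m crank '[1,-30,-33,-1.5,0,1,-30,-33,-1.5,0,1,-30,-33,-1.5,0,1,-30,-33,-1.5,0,1,-30,-33,-1.5,0]'
python3 -m crank '[1,-30,-33,-1.5,0,1,-30,-33,-1.5,0,1,-30,-33,-1.5,0,1,-30,-33,-1.5,0,1,-30,-33,-1.5,0]'
python3 -m crank '[1,-30,-33,-1.5,0,1,-30,-33,-1.5,0,1,-30,-33,-1.5,0,1,-30,-33,-1.5,0,1,-30,-33,-1.5,0]'
done; python3 -c "
from h import *
s=telemetry.get_state();print(s['time_s'],s['qpos'],s['tcp_pos'],s['tool_rot'])"
```

```text
time_s: 0.65
tcp_pos: [0.3135, 0.3669, 0.2299]
tool_rot: [-0.607, -3.082, -0.0]
ft_force: [0.6, 0.3, -0.0]
width: 0.087
grip_force: 0.0
time_s: 1.15
tcp_pos: [0.3896, 0.1574, 0.2376]
tool_rot: [0.607, 3.082, 0.001]
ft_force: [1.2, 0.2, -0.7]
width: 0.0871
grip_force: 0.0
time_s: 1.65
tcp_pos: [0.4658, -0.0521, 0.2452]
tool_rot: [0.607, 3.082, 0.001]
ft_force: [0.2, 0.7, 0.8]
width: 0.0872
grip_force: 0.0
time_s: 2.15
tcp_pos: [0.5425, -0.2612, 0.2524]
tool_rot: [0.605, 3.083, 0.0]
ft_force: [1.1, 0.4, 0.7]
width: 0.087
grip_force: 0.0
2.15 [-0.2578  0.3278  0.8046  1.5164 -0.2379  1.3984  1.7442] [ 0.5425 -0.2612  0.2524] [0.605  3.0827 0.0002]
```

```bash

python3 -m crank '[1,0,0,0,8.5,1,0,0,0,8.5,1,0,0,0,8.5,1,0,0,0,8.5,1,0,0,0,8.5]' >/dev/null
python3 -m crank '[1,0,0,0,8.5,1,0,0,0,8.5,1,0,0,0,8.5,1,0,0,0,8.5,1,0,0,0,8.5]' >/dev/null
python3 -m crank '[1,0,0,0,8.5,1,0,0,0,8.5,1,0,0,0,8.5,1,0,0,0,8.5,1,0,0,0,8.5]' >/dev/null
python3 -m crank '[1,0,0,0,8.5,1,0,0,0,8.5,1,0,0,0,8.5,1,0,0,0,8.5,1,0,0,0,4.4]' >/dev/null
python3 - <<'E'
from h import *
s=telemetry.get_state();print(s['time_s'],s['qpos'],s['tcp_pos']);print(R.from_rotvec(s['tool_rot']).as_matrix())
im=eyes.capture("wrist");cv2.imwrite("pics/w1.png",im[:,:,::-1])
T=R.from_rotvec(s['tool_rot']).as_matrix();M=eyes.calibration("wrist")["mount"]
o=s['tcp_pos']+T@M[:3,3];A=(T@M[:3,:3]).T;K=eyes.calibration("wrist")["intrinsics"]
for p in [(.5873,-.3159,.105),(.4562,-.2775,.105)]:
    q=K@(A@(np.array(p)-o));print(q[:2]/q[2])
E
```

```text
4.15 [-0.5369  0.544   1.3044  1.5303 -0.5255  1.4697 -0.9351] [ 0.5419 -0.2596  0.2522]
[[ 0.989  -0.1477 -0.0006]
 [-0.1477 -0.989   0.0003]
 [-0.0006 -0.0002 -1.    ]]
[373.7861 130.7865]
[348.3496 270.2326]
```

View pics/w1.png

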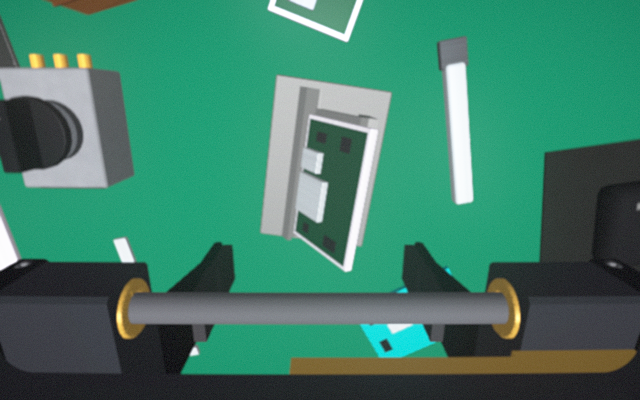

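The wrist view shows the board's top edge from (374,129) to (349,268), matching the prediction within 2 px. The yaw still needs about 8°.

```bash

python3 -m crank '[1,-4,17,0,4.2,1,-4,17,0,4,1,0,0,0,0]'
python3 - <<'E'
from h import *
s=telemetry.get_state();print(s['time_s'],s['qpos'],s['tcp_pos']);T=R.from_rotvec(s['tool_rot']).as_matrix();print(T[:,1])
print((T.T@(np.array([.524,-.290,.075])-s['tcp_pos']))*1e3)
E
```

```text
time_s: 4.5
tcp_pos: [0.5264, -0.294, 0.2526]
tool_rot: [3.108, -0.453, -0.0]
ft_force: [0.4, -0.4, -0.1]
width: 0.087
grip_force: 0.0
4.5 [-0.4708  0.5525  1.3079  1.5246 -0.5337  1.4736 -1.0092] [ 0.5264 -0.294   0.2526]
[-0.2853 -0.9584  0.0005]
[ -3.3726  -3.2392 177.5836]
```

```bash

python3 -m crank '[1,-3,-3,35,0,1,0,0,35,0,1,0,0,35,0,1,0,0,35,0,1,0,0,30,0]' 20
python3 -m crank '[0.85,0,-10,0,0,0.7,0,-10,0,0,0.6,0,-8,0,0,0.55,0,-7,0,0,0.5,0,-5,0]'
python3 -m crank '[0.45,0,-5,0,0,0.4,0,-4,0,0,0.4,0,0,0,0]'
python3 - <<'E'
from h import *
s=telemetry.get_state();print(s['time_s'],s['qpos'],s['tcp_pos'])
t=eyes.capture("top")[:,:,::-1];u=eyes.capture("side")[:,:,::-1]
def c(im,x,y): return cv2.resize(im[y:y+100,x:x+130],(390,300),interpolation=cv2.INTER_CUBIC)
cv2.imwrite("pics/c2.png",np.hstack([c(t,320,140),c(u,305,220)]))
E
```

```text
time_s: 5.0
tcp_pos: [0.5261, -0.2867, 0.0805]
tool_rot: [-3.11, 0.441, 0.001]
ft_force: [0.6, 1.1, 0.2]
width: 0.0871
grip_force: 0.0
time_s: 5.3
tcp_pos: [0.53, -0.2789, 0.0842]
tool_rot: [3.11, -0.444, 0.003]
ft_force: [-0.2, -0.4, 0.0]
width: 0.0706
grip_force: 0.0
5.3 [-0.4301  0.6792  1.1579  1.7364 -0.6717  1.1828 -0.9354] [ 0.53   -0.2789  0.0842]invalid input
```

View pics/c2.png

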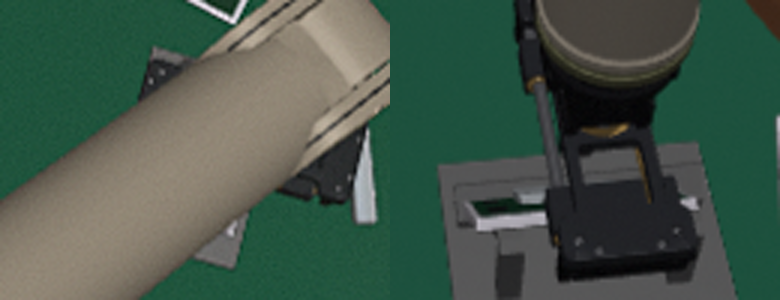

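One call was refused for a short row, so the fingers are only part-way in. The side crop shows the gripper straddling the board's top edge, so I'm continuing with the push upright.

```bash

python3 -m crank '[0.4,0,-6,0,0,0.4,0,-7,0,0,0.4,0,-7,0,0,0.4,0,-6,0,0,0.4,0,-5,0,0]'
python3 -m crank '[0.3,0,-4,0,0,0.25,0,-2,0,0,0.2,0,-1,0,0,0.15,0,0,0,0,0,0,0,0,0]' 20
python3 -m crank '[0,0,0,0,0,0,0,0,0,0,0,0,0,0,0]'
python3 - <<'E'
from h import *
s=telemetry.get_state();print(s['time_s'],s['qpos'],s['tcp_pos'],R.from_rotvec(s['tool_rot']).as_matrix()[:,1])
t=eyes.capture("wrist")[:,:,::-1];u=eyes.capture("side")[:,:,::-1]
def c(im,x,y): return cv2.resize(im[y:y+100,x:x+130],(390,300),interpolation=cv2.INTER_CUBIC)
cv2.imwrite("pics/c3.png",np.hstack([cv2.resize(t[100:340],(400,300)),c(u,305,220)]))
E
```

```text
time_s: 5.9
tcp_pos: [0.536, -0.2607, 0.0874]
tool_rot: [3.092, -0.458, 0.011]
ft_force: [-7.0, -28.4, 19.8]
width: 0.036
grip_force: 13.8
time_s: 6.4
tcp_pos: [0.5397, -0.2493, 0.0863]
tool_rot: [3.1, -0.454, 0.01]
ft_force: [-1.2, -10.7, 8.7]
width: 0.0113
grip_force: 5.9
time_s: 6.7
tcp_pos: [0.5398, -0.2477, 0.0859]
tool_rot: [3.102, -0.451, 0.008]
ft_force: [-3.3, -10.6, 17.9]
width: 0.0081
grip_force: 20.0
6.7 [-0.5065  0.6716  1.1753  1.7533 -0.6673  1.1752 -0.9955] [ 0.5398 -0.2477  0.0859] [-0.2847 -0.9586  0.0057]
```

View pics/c3.png

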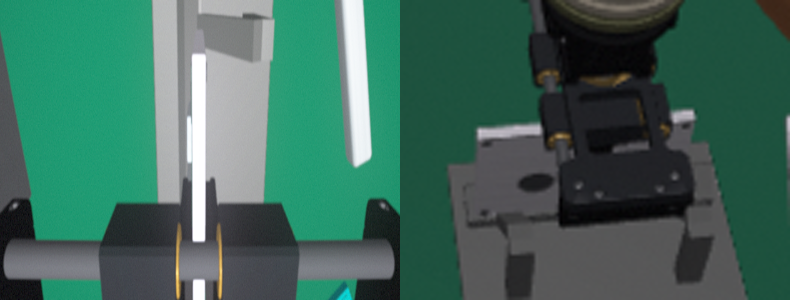

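The board is held upright and flat in the pads (opening 8.1 mm). The wrist crop shows it edge-on, standing straight. Lifting, carrying it to mid-bench and turning it there.

```bash

python3 -m crank '[0,0,0,0,0,0,0,0,-15,0,0,0,0,-40,0,0,0,0,-45,0,0,0,0,-45,0]' 35
python3 -m crank '[0,0,0,-45,0,0,-14,-39,-15,0,0,-14,-39,0,0,0,-14,-39,0,0,0,-14,-39,0,0]' | head -2
python3 -m crank '[0,-14,-39,0,0,0,-14,-39,0,0,0,0,0,0,-8.5,0,0,0,0,-8.5,0,0,0,0,-8.5]' |head -2
python3 -m crank '[0,0,0,0,-8.5,0,0,0,0,-8.5,0,0,0,0,-8.5,0,0,0,0,-8.5,0,0,0,0,-8.5]' |head -2
python3 -m crank '[0,0,0,0,-8.5,0,0,0,0,-8.5,0,0,0,0,-8.5,0,0,0,0,-8.5,0,0,0,0,-8.5]' |head -2
python3 -m crank '[0,0,0,0,-8.5,0,0,0,0,-8.5,0,0,0,0,-8.5,0,0,0,0,-8.5,0,0,0,0,-8.5]' |head -2
python3 -m crank '[0,0,0,0,-8.5,0,0,0,0,-8.5,0,0,0,0,-8.5,0,0,0,0,-8.5,0,0,0,0,-7.5]' 
python3 - <<'E'
from h import *
s=telemetry.get_state();T=R.from_rotvec(s['tool_rot']).as_matrix();print(s['time_s'],s['qpos'],s['tcp_pos']);print(T,np.degrees(np.arctan2(T[1,1],T[0,1])))
E
```

```text
time_s: 7.3
tcp_pos: [0.5388, -0.2421, 0.2288]
tool_rot: [-3.109, 0.447, 0.002]
ft_force: [1.2, 1.1, -4.6]
width: 0.0078
grip_force: 35.0
time_s: 7.8
tcp_pos: [0.5289, -0.0756, 0.2873]
time_s: 8.3
tcp_pos: [0.524, 0.006, 0.2874]
time_s: 8.8
tcp_pos: [0.5241, 0.0054, 0.2873]
time_s: 9.3
tcp_pos: [0.5241, 0.0054, 0.2873]
time_s: 9.8
tcp_pos: [0.5241, 0.0053, 0.2874]
time_s: 10.3
tcp_pos: [0.5241, 0.0053, 0.2874]
tool_rot: [-0.042, -3.14, -0.001]
ft_force: [0.4, 0.2, -3.4]
width: 0.0078
grip_force: 35.0
10.3 [-0.9663  0.0805  0.9348  1.6617 -0.0659  1.4332  1.52  ] [0.5241 0.0053 0.2874]
[[-0.9996  0.0269 -0.0009]
 [ 0.0269  0.9996  0.0005]
 [ 0.0009  0.0005 -1.    ]] 88.46038581056565
```

```bash
python3 - <<'E'
from h import *
s=telemetry.get_state()
u=eyes.capture("side")[:,:,::-1];w=eyes.capture("wrist")[:,:,::-1]
cv2.imwrite("pics/s4.png",u);cv2.imwrite("pics/w4.png",w)
c=eyes.calibration("side");p,_=cv2.projectPoints(s['tcp_pos'][None],*[cv2.Rodrigues(np.linalg.inv(R.from_rotvec(c["attitude"]).as_matrix()))[0],-R.from_rotvec(c["attitude"]).inv().apply(c["origin"])],c["intrinsics"],np.zeros(4));p=p.ravel();print(p)
x,y=int(p[0])-65,int(p[1])-60
print(x,y)
a=cv2.resize(u[max(y,0):max(y,0)+130,x:x+130],(400,400),interpolation=cv2.INTER_CUBIC)
cv2.imwrite("pics/c4.png",np.hstack([a,cv2.resize(w,(400,250))[np.r_[0:250,np.zeros(150,int)]]]))
E
```

```text
[310.8939 117.0133]
245 57
```

View pics/c4.png

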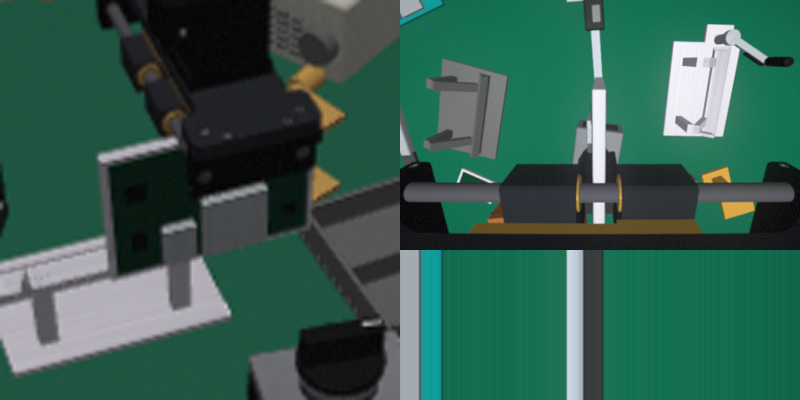

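```bash
python3 - <<'E'
from h import *
s=telemetry.get_state();T=R.from_rotvec(s['tool_rot']).as_matrix()
n=T[:,1];p0=s['tcp_pos']-n*.0039
for uv in [(281.7,147.0),(346.4,131.7),(277.8,109.6)]:
    o,d=ray("side",uv);x=o+d*((p0-o)@n)/(d@n);print("board corner, tool mm",(T.T@(x-s['tcp_pos']))*1e3)
w=cv2.imread("pics/w4.png")
hsv=cv2.cvtColor(w,cv2.COLOR_BGR2HSV)
m=((hsv[...,1]<45)&(hsv[...,2]>150)).astype(np.uint8)*255;m[:, :400]=0;m[262:]=0
cs,_=cv2.findContours(m,cv2.RETR_EXTERNAL,cv2.CHAIN_APPROX_SIMPLE)
c=max(cs,key=cv2.contourArea);print(cv2.approxPolyDP(c,4,True).reshape(-1,2).tolist())
for nme,uv,z in [("post",(539,64),.0615),("far-right",(520,219),.01),("far-left",(422,213),.01)]: print(nme,plane(ray("wrist",uv,s),z))
cv2.imwrite("pics/w4c.png",cv2.resize(w[10:240,400:640],(720,690))[:600])
E
```

```text
board corner, tool mm [64.3026 -3.9    55.016 ]
board corner, tool mm [-75.7336  -3.9     59.9641]
board corner, tool mm [ 65.6401  -3.9    -41.2107]
[[533, 40], [492, 39], [486, 67], [438, 66], [421, 216], [516, 217], [543, 81], [535, 71], [580, 99], [587, 91], [547, 63]]
post [0.4189 0.2393 0.0615]
far-right [0.6108 0.2745 0.01  ]
far-left [0.5982 0.1415 0.01  ]
```

View pics/w4c.png

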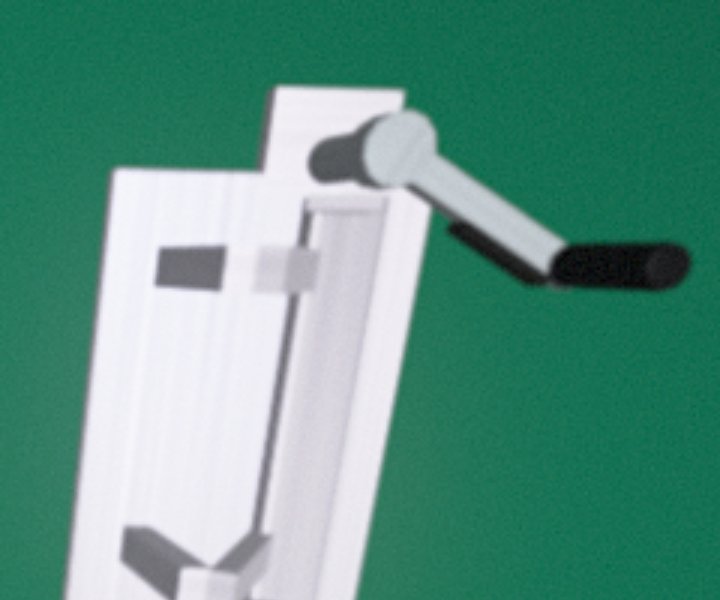

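```bash
python3 - <<'E'
from h import *
s=telemetry.get_state()
for nme,uv,z in [("post",(532.7,60),.0615),("near-left",(437.3,66.7),.01),("far-right",(517,218),.01),("far-left",(421,216.5),.01),("lip near",(400+386/3,10+205/3),.03),("lip far",(400+325/3,10+600/3),.03),("trough back near",(400+308/3,10+212/3),.022)]: print(nme,plane(ray("wrist",uv,s),z))
print(tri(ray("wrist",(532.7,60),s),ray("top",(207,238.5)),ray("side",(236.75,143))))
E
```

```text
post [0.4148 0.2321 0.0615]
near-left [0.4158 0.1493 0.01  ]
far-right [0.6092 0.2702 0.01  ]
far-left [0.6031 0.1404 0.01  ]
lip near [0.432  0.2485 0.03  ]
lip far [0.5905 0.2456 0.03  ]
trough back near [0.4337 0.2228 0.022 ]
(array([0.4111, 0.2305, 0.0596]), np.float64(4.305557777807958))
```

Cradle origin is at about (0.510, 0.226) with yaw -2.4°. The board in hand hangs 57 mm below the TCP, with its centre about 6 mm off toward world +x. Moving over the trough with a slight bias toward the rails, then going down.

```bash

python3 -m crank '[0,5,43,0,0.9,0,5,43,0,0,0,5,43,0,0,0,5,43,0,0,0,5,43,0,0]'
python3 -m crank '[0,0,0,40,0,0,0,0,45,0,0,0,0,45,0,0,0,0,40,0,0,0,0,10,0]'
python3 -m crank '[0,0,0,3,0,0,0,0,3,0]'
python3 - <<'E'
from h import *
s=telemetry.get_state();T=R.from_rotvec(s['tool_rot']).as_matrix();print(s['time_s'],s['qpos'],s['tcp_pos'],T[:,1],s['ft_force'])
E
```

```text
time_s: 10.9
tcp_pos: [0.5086, 0.2229, 0.2876]
tool_rot: [-0.083, -3.14, -0.001]
ft_force: [0.8, -0.9, -4.5]
width: 0.0078
grip_force: 35.0
time_s: 11.4
tcp_pos: [0.5065, 0.2201, 0.1036]
tool_rot: [-0.082, -3.135, 0.006]
ft_force: [-0.6, -0.0, -3.7]
width: 0.0074
grip_force: 35.0
time_s: 11.6
tcp_pos: [0.5105, 0.2216, 0.1033]
tool_rot: [0.078, 3.139, 0.002]
ft_force: [0.8, -0.2, -3.5]
width: 0.0076
grip_force: 35.0
11.6 [-1.1109  0.3379  0.7377  1.8223 -0.2566  1.0764  1.2423] [0.5105 0.2216 0.1033] [0.0498 0.9988 0.0015] [ 0.8433 -0.1721 -3.4749]
```

```bash

python3 -m crank '[0,5,-1,0,-0.4,0,0,0,3,0,0,0,0,3,0]'
python3 -m crank '[0,0,0,3,0,0,0,0,0,0]'
python3 -m crank '[0,0,0,3,0,0,0,0,0,0]'
python3 -m crank '[0,0,0,3,0,0,0,0,0,0]'
```

```text
time_s: 11.9
tcp_pos: [0.5047, 0.2208, 0.0964]
tool_rot: [0.065, 3.14, 0.003]
ft_force: [0.7, -0.2, -3.0]
width: 0.0078
grip_force: 35.0
time_s: 12.1
tcp_pos: [0.5049, 0.2217, 0.0931]
tool_rot: [0.064, 3.14, 0.003]
ft_force: [1.0, 4.4, -0.3]
width: 0.0079
grip_force: 35.0
time_s: 12.3
tcp_pos: [0.5055, 0.2228, 0.0908]
tool_rot: [0.064, 3.138, 0.006]
ft_force: [1.3, 7.4, 3.8]
width: 0.0078
grip_force: 35.0
time_s: 12.5
tcp_pos: [0.506, 0.2239, 0.0885]
tool_rot: [0.063, 3.137, 0.009]
ft_force: [1.3, 10.3, 6.3]
width: 0.008
grip_force: 35.0
```

```bash

python3 -m crank '[0,0,3,2,0,0,0,0,0,0]'
python3 -m crank '[0,0,2,3,0,0,0,0,0,0]'
python3 -m crank '[0,0,1,3,0,0,0,0,0,0]'
python3 - <<'E'
from h import *
u=eyes.capture("side")[:,:,::-1];w=eyes.capture("wrist")[:,:,::-1]
a=cv2.resize(u[80:210,205:335],(400,400),interpolation=cv2.INTER_CUBIC)
cv2.imwrite("pics/c5.png",np.hstack([a,cv2.resize(w[0:320,150:470],(400,400))]))
E
```

```text
time_s: 12.7
tcp_pos: [0.5061, 0.226, 0.086]
tool_rot: [0.063, 3.137, 0.007]
ft_force: [2.3, 7.8, 4.0]
width: 0.0082
grip_force: 35.0
time_s: 12.9
tcp_pos: [0.5064, 0.228, 0.0831]
tool_rot: [0.063, 3.137, 0.007]
ft_force: [4.2, 7.9, 3.9]
width: 0.0077
grip_force: 35.0
time_s: 13.1
tcp_pos: [0.5075, 0.2284, 0.0823]
tool_rot: [0.064, 3.136, 0.008]
ft_force: [-3.7, 2.2, 28.0]
width: 0.008
grip_force: 35.0
```

View pics/c5.png

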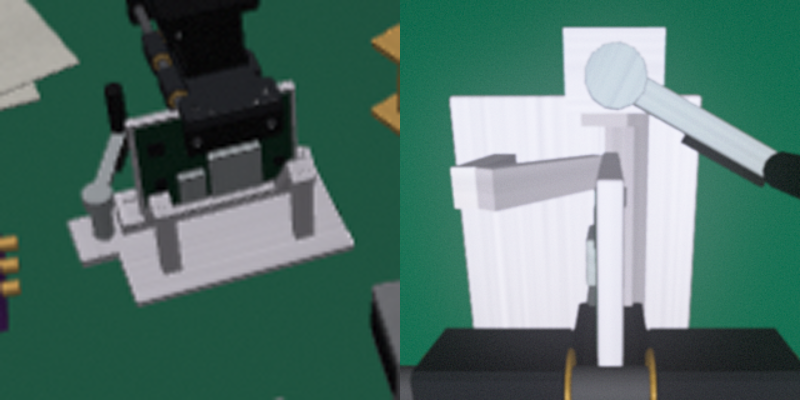

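The crops show the board upright in the trough, between the cheeks, with the cans toward the rails. Releasing slowly so it leans back onto the rear finger.

```bash

python3 -m crank '[0.15,0,0,-1,0,0.2,0,0,0,0,0.25,0,0,0,0,0.3,0,-1,0,0,0.35,0,-1,0,0]' 5
python3 -m crank '[0.4,0,-1,0,0,0.45,0,-1,0,0,0.5,0,-1,0,0,0.55,0,-1,0,0,0.6,0,-2,0,0]'
python3 -m crank '[0.65,0,-2,0,0,0.7,0,-3,0,0,0.75,0,-3,0,0,0.8,0,-3,0,0,0.85,0,-3,0,0]'
python3 -m crank '[0.9,0,-2,0,0,1,0,-2,0,0,1,0,0,0,0]'
```

```text
time_s: 13.7
tcp_pos: [0.5044, 0.224, 0.0793]
tool_rot: [-0.065, -3.141, 0.001]
ft_force: [-0.3, -0.1, 0.4]
width: 0.0273
grip_force: 0.0
time_s: 14.2
tcp_pos: [0.5042, 0.2184, 0.0796]
tool_rot: [0.065, 3.141, 0.0]
ft_force: [-0.1, -0.4, 1.0]
width: 0.049
grip_force: 0.0
time_s: 14.7
tcp_pos: [0.5037, 0.2041, 0.0795]
tool_rot: [-0.065, -3.141, -0.0]
ft_force: [-0.9, -0.4, -0.0]
width: 0.0705
grip_force: 0.0
time_s: 15.0
tcp_pos: [0.5035, 0.2001, 0.0796]
tool_rot: [-0.066, -3.141, -0.0]
ft_force: [-0.1, 0.3, 0.0]
width: 0.0847
grip_force: 0.0
```

```bash

python3 -m crank '[1,0,0,-10,0,1,0,0,-40,0,1,0,0,-45,0,1,0,0,-45,0,1,0,0,-10,0]'
python3 - <<'E'
from h import *
s=telemetry.get_state();print(s['tcp_pos'],s['qpos'])
u=eyes.capture("side")[:,:,::-1];w=eyes.capture("wrist")[:,:,::-1];t=eyes.capture("top")[:,:,::-1]
cv2.imwrite("pics/s6.png",u);cv2.imwrite("pics/w6.png",w);cv2.imwrite("pics/t6.png",t)
a=cv2.resize(u[80:210,205:335],(400,400),interpolation=cv2.INTER_CUBIC)
cv2.imwrite("pics/c6.png",np.hstack([a,cv2.resize(w[0:320,150:470],(400,400))]))
E
```

```text
time_s: 15.5
tcp_pos: [0.5056, 0.2009, 0.2352]
tool_rot: [0.066, 3.135, 0.007]
ft_force: [0.8, 0.1, -0.3]
width: 0.0869
grip_force: 0.0
[0.5056 0.2009 0.2352] [-1.1679  0.1597  0.794   1.7005 -0.1193  1.3231  1.1771]
```

View pics/c6.png

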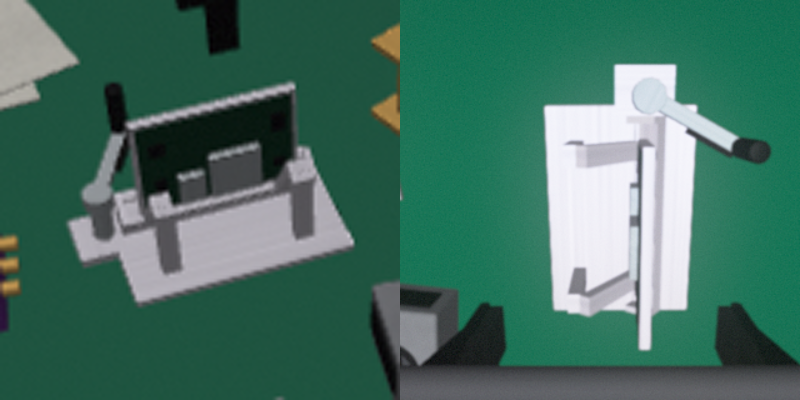

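The board is still standing upright on its edge in the trough and has not leaned back. I'll straddle it again with a narrower opening and push its top gently toward the rails, with the rear finger catching it.

```bash

python3 -m crank '[0.6,0,25,0,0,0.5,0,0,10,0,0.5,0,0,40,0,0.5,0,0,45,0,0.5,0,0,40,0]'
python3 -m crank '[0.5,0,-4,5,0,0.5,0,-5,0,0,0.5,0,-4,0,0,0.5,0,-3,0,0,0.5,0,-3,0,0]'
python3 -m crank '[0.5,0,-4,0,0,0.5,0,-4,0,0,0.5,0,-4,0,0,0.5,0,-4,0,0,0.5,0,-4,0,0]'
python3 -m crank '[0.5,0,-4,0,0,0.5,0,-4,0,0,0.5,0,-4,0,0,0.5,0,-4,0,0,0.5,0,0,0,0]'
python3 - <<'E'
from h import *
u=eyes.capture("side")[:,:,::-1];w=eyes.capture("wrist")[:,:,::-1]
cv2.imwrite("pics/s7.png",u);cv2.imwrite("pics/w7.png",w)
m=w[0:250,150:470]
h=cv2.cvtColor(u[80:210,205:335],cv2.COLOR_BGR2HSV);print("dark green px in side crop",((h[...,2]<60)&(h[...,1]>100)).sum())
E
```

```text
time_s: 16.15
tcp_pos: [0.5031, 0.2243, 0.091]
tool_rot: [-0.065, -3.139, 0.003]
ft_force: [0.1, 0.1, -0.1]
width: 0.0552
grip_force: 0.0
time_s: 16.65
tcp_pos: [0.5045, 0.2065, 0.091]
tool_rot: [0.065, 3.139, 0.003]
ft_force: [0.4, 0.7, 0.2]
width: 0.0436
grip_force: 0.0
time_s: 17.15
tcp_pos: [0.503, 0.1862, 0.0896]
tool_rot: [0.065, 3.141, 0.0]
ft_force: [0.6, 0.4, 0.1]
width: 0.0439
grip_force: 0.0
time_s: 17.65
tcp_pos: [0.5023, 0.1697, 0.0896]
tool_rot: [0.066, 3.141, 0.0]
ft_force: [0.3, 0.8, -0.1]
width: 0.0432
grip_force: 0.0
dark green px in side crop 222
```

```bash

python3 -m crank '[0.8,0,0,0,0,0.8,0,0,-10,0,0.8,0,0,-40,0,0.8,0,0,-45,0,0.8,0,0,-45,0]'
python3 - <<'E'
from h import *
s=telemetry.get_state();print(s['tcp_pos'],s['qpos'],s['tool_rot'])
u=eyes.capture("side")[:,:,::-1];w=eyes.capture("wrist")[:,:,::-1];t=eyes.capture("top")[:,:,::-1]
cv2.imwrite("pics/s8.png",u);cv2.imwrite("pics/w8.png",w);cv2.imwrite("pics/t8.png",t)
a=cv2.resize(u[80:210,205:335],(400,400),interpolation=cv2.INTER_CUBIC)
cv2.imwrite("pics/c8.png",np.hstack([a,cv2.resize(w[0:320,150:470],(400,400))]))
E
```

```text
time_s: 18.25
tcp_pos: [0.5021, 0.17, 0.2318]
tool_rot: [0.066, 3.141, -0.0]
ft_force: [0.0, 0.1, -0.6]
width: 0.068
grip_force: 0.0
[0.5021 0.17   0.2318] [-1.1512  0.1283  0.8124  1.7341 -0.0959  1.3199  1.2097] [ 0.066   3.1407 -0.0002]
```

View pics/c8.png

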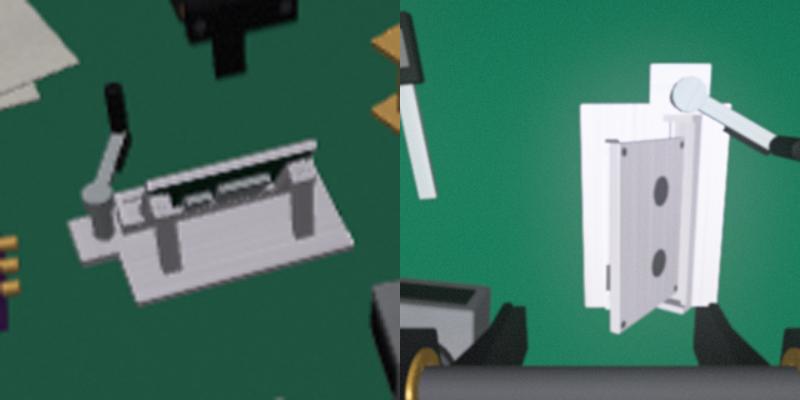

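The board now leans on the rails, bare face with its two discs outward. I've reached the picture limit, so I'll check numerically from here.

```bash
python3 - <<'E'
from h import *
s=dict(tcp_pos=np.array([.5021,.17,.2318]),tool_rot=np.array([.066,3.1407,-.0002]))
for a,b in [((253.1,139.5),(322.5,114)),((307.7,126.5),(321.5,263))]:
    print(tri(ray("side",a),ray("wrist",b,s)))
# keeper pin/knob in the saved frames: black blob of pin
for f,n in (("t8","top"),("s8","side")):
    im=cv2.imread(f"pics/{f}.png");v=im.max(2)
    m=(v<60).astype(np.uint8)
    for name,(x0,y0,x1,y1) in dict(pin=(165,205,205,245) if n=="top" else (230,95,255,150),knob=(270,130,315,185) if n=="top" else (330,150,385,200)).items():
        c,l,st,ce=cv2.connectedComponentsWithStats(m[y0:y1,x0:x1]);i=1+np.argmax(st[1:,4]);
        ys,xs=np.where(l==i);p=np.c_[xs,ys].astype(np.float32)
        print(n,name,ce[i]+[x0,y0],st[i]+[x0,y0,0,0,0],cv2.minAreaRect(p)[1:])
E
```

```text
(array([0.4385, 0.1755, 0.1085]), np.float64(2.1813927430832294))
(array([0.5751, 0.1704, 0.1031]), np.float64(4.672911255284491))Traceback (most recent call last):
  File "<stdin>", line 10, in <module>
    return _wrapfunc(a, 'argmax', axis=axis, out=out, **kwds)
    return bound(*args, **kwds)
ValueError: attempt to get argmax of an empty sequence
```

```bash

python3 -m crank '[0,-1,41,0,0,0,0,41,0,0,0,0,0,20,0,0,0,0,45,0,0,0,0,45,0]' >/dev/null
python3 -m crank '[0,0,0,45,0,0,0,0,19,0,0,0,-10,0,0,0,0,-6,0,0,0,0,0,0,0]' 10
python3 -m crank '[0,0,-4,0,0,0,0,-2,0,0,0,0,0,0,0]'
python3 -m crank '[0,0,-3,0,0,0,0,0,0,0]'
python3 -m crank '[0,0,-3,0,0,0,0,0,0,0]'
```

```text
time_s: 19.4
tcp_pos: [0.5071, 0.235, 0.0571]
tool_rot: [0.068, 3.139, 0.002]
ft_force: [0.5, -0.8, 0.4]
width: 0.0025
grip_force: 0.0
time_s: 19.7
tcp_pos: [0.506, 0.2303, 0.0562]
tool_rot: [0.065, 3.14, 0.001]
ft_force: [-0.7, 0.5, -0.7]
width: 0.0004
grip_force: 0.0
time_s: 19.9
tcp_pos: [0.5057, 0.227, 0.0556]
tool_rot: [0.066, 3.141, 0.0]
ft_force: [-1.2, -0.6, -0.5]
width: 0.0005
grip_force: 0.0
time_s: 20.1
tcp_pos: [0.5055, 0.2238, 0.0555]
tool_rot: [-0.066, -3.141, 0.0]
ft_force: [0.2, 0.5, 0.6]
width: 0.0006
grip_force: 0.0
```

```bash

for k in 1; do python3 -m crank '[0,0,-2,0,0,0,0,0,0,0]'
python3 -m crank '[0,0,-2,0,0,0,0,0,0,0]'
python3 -m crank '[0,0,-2,0,0,0,0,0,0,0]'
python3 -m crank '[0,0,-2,0,0,0,0,0,0,0]'; done | grep -E "tcp|ft"
```

```text
tcp_pos: [0.5055, 0.222, 0.0555]
ft_force: [-0.9, 0.1, 0.4]
tcp_pos: [0.5053, 0.2208, 0.0556]
ft_force: [1.2, 1.7, -0.2]
tcp_pos: [0.5053, 0.2205, 0.0559]
ft_force: [0.9, 7.5, 0.1]
tcp_pos: [0.5053, 0.2202, 0.0562]
ft_force: [0.9, 12.3, -1.4]
```

Contact came exactly where the seated face should be, and it is stiff, so the board is home. Now the keeper: closed fingers, pushing the pin from its outer side.

```bash

python3 -m crank '[0,0,24,0,0,0,0,0,-35,0,0,0,0,-45,0,0,0,0,-25,0,0,29,46,0,0]' >/dev/null
python3 -m crank '[0,30,46,0,0,0,0,0,30,0,0,0,0,40,0,0,0,0,25,0,0,0,0,0,0]'
python3 -c "
from h import *
s=telemetry.get_state();print(s['qpos'])"
```

```text
time_s: 21.9
tcp_pos: [0.4539, 0.3249, 0.0625]
tool_rot: [-0.065, -3.137, 0.007]
ft_force: [0.2, -0.7, 0.8]
width: 0.0001
grip_force: 0.0
[-1.2624  0.3957  0.6726  1.8419 -0.286   1.0087  1.0577]
```

```bash

(python3 -m crank '[0,-8,-8,0,0,0,-8,-8,0,0,0,-6,-8,0,0,0,-6,-8,0,0,0,-4.5,-9.5,0,0]'
python3 -m crank '[0,-4.5,-9.5,0,0,0,-2,-10,0,0,0,-2,-10,0,0,0,0,-3,0,0,0,0,0,0,0]'
python3 -m crank '[0,0,-3,0,0,0,0,0,0,0]'
python3 -m crank '[0,0,-2,0,0,0,0,0,0,0]')| grep -E "tcp|ft"
```

```text
tcp_pos: [0.4886, 0.2833, 0.0673]
ft_force: [1.9, 1.5, 1.5]
tcp_pos: [0.4936, 0.2514, 0.0657]
ft_force: [1.8, 2.9, -0.2]
tcp_pos: [0.4936, 0.2508, 0.0659]
ft_force: [4.5, 12.8, -3.7]
tcp_pos: [0.4936, 0.2506, 0.0661]
ft_force: [5.1, 17.1, -6.0]
```

The keeper is at its stop: the force rose at the predicted place. Backing off and moving to the knob.

```bash

(python3 -m crank '[0,0,25,0,0,0,0,0,-40,0,0,0,0,-45,0,0,0,0,-50,0,0,0,0,-50,0]'
python3 -m crank '[1,-20,-39,0,0,1,-20,-39,0,0,1,-20,-39,0,0,1,-20,-39,0,0,1,-20,-39,0,0]'
python3 -m crank '[1,-20,-39,0,0,1,-18,-39,0,0,1,0,0,0,0]')| grep -E "tcp|ft"
python3 - <<'E'
from h import *
s=telemetry.get_state();print(s['qpos'],s['tcp_pos'],s['tool_rot'])
w=eyes.capture("wrist")[:,:,::-1];cv2.imwrite("pics/w9.png",w);t=eyes.capture("top")[:,:,::-1];cv2.imwrite("pics/t9.png",t)
np.save("w9s.npy",np.r_[s['tcp_pos'],s['tool_rot']])
M=eyes.calibration("wrist");T=R.from_rotvec(s['tool_rot']).as_matrix();m=M["mount"];K=M["intrinsics"]
for p in [(.625,-.0055,.12),(.625,-.0055,.092)]:
    q=K@((T@m[:3,:3]).T@(np.array(p)-s['tcp_pos']-T@m[:3,3]));u=q[:2]/q[2];print(u)
x,y=u.astype(int)
g=cv2.cvtColor(w,cv2.COLOR_BGR2GRAY)[max(0,y-70):y+70,max(0,x-80):x+80]
print(x,y);print(cv2.resize(g,(40,28),interpolation=cv2.INTER_AREA))
E
```

```text
tcp_pos: [0.4937, 0.2699, 0.252]
ft_force: [0.7, 1.2, -0.2]
tcp_pos: [0.5861, 0.07, 0.2503]
ft_force: [0.2, 0.1, 0.1]
tcp_pos: [0.6208, -0.0158, 0.2502]
ft_force: [-0.4, -0.5, -0.7]
[-0.7057  0.4046  0.8841  1.4685 -0.3093  1.4161  1.7059] [ 0.6208 -0.0158  0.2502] [-0.0801 -3.1396  0.0058]
[331.0938 195.9905]
[330.1429 187.7885]
330 187
[[ 91  91  91 ...  94  93  94]
 [ 91  91  92 ...  93  94  94]
 [ 91  91  92 ...  94  94  94]
 ...
 [ 48  69  70 ... 130 130 129]
 [ 32  35  35 ... 129 128 128]
 [ 35  35  34 ... 122 128 129]]
```

```bash
python3 - <<'E'
import cv2,numpy as np
g=cv2.cvtColor(cv2.imread("pics/w9.png"),cv2.COLOR_BGR2GRAY)[130:270,250:420]
a=cv2.resize(g,(57,35),interpolation=cv2.INTER_AREA)
for r in a: print("".join("#" if v<18 else "%" if v<26 else "+" if v<34 else "-" if v<46 else "." if v<75 else " " for v in r))
E
```

```text
........                         
                      .....-----...                      
                    ................                     
                   ..................                    
                  ....................                   
                 ......................                  
                 ......................                  
                 ......................                  
                 ........-.............                  
                 ........-.............                  
                 ........-.............                  
                  .......-.............                  
                  .......-............                   
                   .....--...........                    
                    ....--. ..-.....                     
                       .-..  .....                       
                         -   ..                          
                         -   .                      .....
                             .              .............
                                            .            
                                            .            
.                                          ..--          
+---.                                    .----+-         
+---.                                    .----++.        
---+.                                    .----+++.       
---+.                                    .-----++-       
--++.       .......                      .-----+++-      
--+--..............                      .+-----+++-
```

```bash
python3 - <<'E'
import cv2,numpy as np
g=cv2.cvtColor(cv2.imread("pics/w9.png"),cv2.COLOR_BGR2GRAY)[150:236,292:392]
a=cv2.resize(g,(50,43),interpolation=cv2.INTER_AREA)
for r in a: print("".join(chr(ord('a')+int((v-36)//3)) if 36<=v<100 else "#" if v<36 else " " for v in r))
E
```

```text
usttt
                                             ttttu
                                             ttttt
                   srs                       tutst
               nigfgggfghiq                  ttttu
             nghiiiffgghggfin               uttttt
           phhiiijgbacbabcehhgp             tutttt
          jhijjjijebabbbbbbfihgm            tttutu
         kgjijijjiebeddcccaehiigk           tuttut
        jgiiiijjiieehhhhgffeghihgi          tttttt
       jghiihjijihcfiiiihhhfgihihgn        utttttt
      qghihiiiiiigcfghihihgfgiihhgh        ututtus
      ihihhhihihigcgihhhhhggghhghhhk       tttstts
     pgiihiiihhiifdghhhihhgfggghhhgfo      ttutttt
     hhhhhihhhhhifcghhhghhffghhggghgi      tttustt
    sggighhhhhghhedghgghggffhggfggghg      tttttst
    ogghgghhghhhhddghhhghgfegggghggggq     tsttstt
    kfghhggghghhgcehghghfgefgggggfgfgk    uttstttt
    hggggghggggghbehhhghgfefgggfggfgfi    uttttttu
    hffggggfghggfcehhggggfeffgggfegfff    ttutttts
    ggggggghgghgfbfgfgffgfefffgfgfffeg    tttttttt
    ggggfgfffffhebeggggfgeegffffggeffg    tttttttt
    gfffgffgfgfgdceggfg
[... 347 characters left out ...]
efdbdffffffdceeeeeeeeeq     ttttttttt
       gdeefeeedbeeffffeedefeeefeem     ttttstuttt
        geefeeeddefffefeddeeefeedj      tttttttttt
        tfefeeebceeeedeecceeddedi       tttststtst
         sgedeeccdeq qeecdeeedel        ttttststts
           nfddbceg   hedddedgr         ttttttttts
             jdbcdh   fddddgm           ttusttsttt
              uhcek   ddels            vttstststst
               tcdo   det              ustttustsss
               uddr   dg               utsssrrrqpq
               vcc   rch               sttssqonnoo
                ge   nbj               tstsrnkkjkk
                     qmu               tsttrmklkkl
                                      vstttsmklklk
```

```bash
python3 - <<'E'
from h import *
v=np.load("w9s.npy");s=dict(tcp_pos=v[:3],tool_rot=v[3:])
a=plane(ray("wrist",(336,165),s),.12);b=plane(ray("wrist",(330.6,230),s),.12);print(a,b,np.linalg.norm(a-b),(a+b)/2)
T=R.from_rotvec(s['tool_rot']).as_matrix();d=a-b;print("bar yaw",np.degrees(np.arctan2(d[1],d[0])),"tool x yaw",np.degrees(np.arctan2(T[1,0],T[0,0])),"y yaw",np.degrees(np.arctan2(T[1,1],T[0,1])))
# disc: extent rows 3..38 cols 4..37 => centre
c=plane(ray("wrist",(292+2*20.5,150+2*18.5),s),.092);print("disc",c)
m=((a+b)/2+np.r_[c[:2],.12])/2
print("move tool mm",(T.T@(np.r_[m[:2],.096]-s['tcp_pos']))*1e3,s['tcp_pos'])
print(telemetry.get_state()['tcp_pos'])
E
```

```text
[ 0.5979 -0.0003  0.12  ] [ 0.6568 -0.0072  0.12  ] 0.059312768177467855 [ 0.6273 -0.0037  0.12  ]
bar yaw 173.2875774240494 tool x yaw 177.0757474711757 y yaw 87.07592978973733
disc [ 0.6244 -0.0028  0.092 ]
move tool mm [ -4.5353  13.3486 154.136 ] [ 0.6208 -0.0158  0.2502]
[ 0.6205 -0.0093  0.2499]
```

```bash

python3 -m crank '[1,-5,6.5,0,3.8,1,0,0,40,0,1,0,0,45,0,1,0,0,35,0,1,0,0,0,0]' 40
python3 - <<'E'
from h import *
s=telemetry.get_state();T=R.from_rotvec(s['tool_rot']).as_matrix();print(s['tcp_pos'],s['qpos'],np.degrees(np.arctan2(T[1,0],T[0,0])))
print("move",T.T@(np.array([.626,-.003,.096])-s['tcp_pos'])*1e3)
E
```

```text
time_s: 25.2
tcp_pos: [0.6229, 0.0011, 0.1258]
tool_rot: [-0.165, -3.129, 0.001]
ft_force: [-0.2, 0.1, -0.9]
width: 0.0868
grip_force: 0.0
[0.6229 0.0011 0.1258] [-0.6938  0.5119  0.8307  1.6138 -0.3974  1.2027  1.6871] 173.968219111907
move [-3.8041 -3.6697 29.8132]
```

```bash

python3 -m crank '[1,-4,-3.5,0,0.7,1,0,0,15,0,1,0,0,14,0,1,0,0,0,0]'
python3 -m crank '[0,0,0,0,0,0,0,0,0,0,0,0,0,0,0,0,0,0,0,0,0,0,0,0,0]' 40
python3 -m crank '[0,0,0,0,0,0,0,0,0,0,0,0,0,0,0]'
```

```text
time_s: 25.6
tcp_pos: [0.6291, -0.0048, 0.1]
tool_rot: [-0.188, -3.134, 0.0]
ft_force: [-0.4, 0.4, 0.7]
width: 0.087
grip_force: 0.0
time_s: 26.1
tcp_pos: [0.63, -0.0051, 0.1018]
tool_rot: [0.188, 3.136, 0.0]
ft_force: [0.9, -0.2, -0.8]
width: 0.0548
grip_force: 0.0
time_s: 26.4
tcp_pos: [0.6299, -0.0051, 0.1016]
tool_rot: [0.188, 3.136, 0.0]
ft_force: [0.2, -0.5, -0.4]
width: 0.0308
grip_force: 0.0
```

```bash

python3 -m crank '[0,3,0,3,0,0,0,0,0,0,0,0,0,0,0,0,0,0,0,0]'
python3 -m crank '[0,0,0,4,0,0,0,0,3,0,0,0,0,2,0,0,0,0,0,0]'
```

```text
time_s: 26.8
tcp_pos: [0.627, -0.0024, 0.0983]
tool_rot: [-0.186, -3.136, -0.004]
ft_force: [1.3, 6.4, -0.0]
width: 0.0156
grip_force: 40.0
time_s: 27.2
tcp_pos: [0.6272, -0.0024, 0.0903]
tool_rot: [0.186, 3.136, 0.005]
ft_force: [-3.3, 7.5, 10.9]
width: 0.0158
grip_force: 40.0
```

```bash

(python3 -m crank '[0,0,2.5,1,0,0,0,0,0,8.5,0,0,0,0,8.5,0,0,0,0,8.5,0,0,0,0,8.5]'
python3 -m crank '[0,0,0,0,8.5,0,0,0,0,8.5,0,0,0,0,8.5,0,0,0,0,8.5,0,0,0,0,8.5]'
python3 -m crank '[0,0,0,0,5,0,0,0,0,0,0,0,0,0,0]')|grep -E "time|tcp|ft|width"
python3 - <<'E'
from h import *
s=telemetry.get_state();T=R.from_rotvec(s['tool_rot']).as_matrix();print(s['tcp_pos'],s['qpos'],s['torque'],np.degrees(np.arctan2(T[1,0],T[0,0])))
E
```

```text
time_s: 27.7
tcp_pos: [0.6275, -0.0014, 0.0901]
ft_force: [-5.5, 3.0, 15.2]
width: 0.0158
time_s: 28.2
tcp_pos: [0.6284, -0.0008, 0.0902]
ft_force: [-1.3, 4.1, 11.4]
width: 0.0154
time_s: 28.5
tcp_pos: [0.6286, -0.0008, 0.0902]
ft_force: [-0.3, 5.0, 12.8]
width: 0.0156
[ 0.6286 -0.0008  0.0902] [-0.8449  0.7106  1.1121  1.6485 -0.6765  1.2148  0.449 ] [ 0.978   0.3691 -0.0479] 91.6996962241617
```

```bash

python3 -m crank '[0,0,0,0,6,0,0,0,0,5,0,0,0,0,0]' >/dev/null
python3 - <<'E'
from h import *
s=telemetry.get_state();T=R.from_rotvec(s['tool_rot']).as_matrix();print(s['tcp_pos'],s['qpos'],s['torque'],s['ft_force'],np.degrees(np.arctan2(T[1,0],T[0,0])))
E
```

```text
[ 0.6289 -0.0008  0.0902] [-0.8623  0.7384  1.1507  1.6489 -0.7126  1.2307  0.2786] [ 1.0198 -0.0572  0.3037] [ 0.8231  5.0386 13.1504] 80.56639864686704
```

```bash

python3 -m crank '[0,0,0,0,4,0,0,0,0,0]' >/dev/null
python3 - <<'E'
from h import *
s=telemetry.get_state();T=R.from_rotvec(s['tool_rot']).as_matrix();print(s['torque'],s['ft_force'],np.degrees(np.arctan2(T[1,0],T[0,0])))
E
python3 -m crank '[0,0,0,-4,-3,0,0,0,-4,0,0,0,0,-1,0,1,0,0,0,0,1,0,0,0,0]'
python3 -m crank '[1,0,0,0,0,1,0,0,0,0,1,0,0,0,0,1,0,0,-30,0,1,0,0,-50,0]'
python3 -m crank '[1,0,0,-50,0,1,0,0,-20,0,1,0,0,0,0,1,0,0,0,0]'
python3 - <<'E'
from h import *
w=eyes.capture("wrist")[:,:,::-1];s=telemetry.get_state();cv2.imwrite("pics/w10.png",w);cv2.imwrite("pics/t10.png",eyes.capture("top")[:,:,::-1]);cv2.imwrite("pics/s10.png",eyes.capture("side")[:,:,::-1])
M=eyes.calibration("wrist");T=R.from_rotvec(s['tool_rot']).as_matrix();m=M["mount"];K=M["intrinsics"]
q=K@((T@m[:3,:3]).T@(np.array([.6275,-.002,.106])-s['tcp_pos']-T@m[:3,3]));x,y=(q[:2]/q[2]).astype(int);print(x,y,s['tcp_pos'],np.degrees(np.arctan2(T[1,0],T[0,0])))
g=cv2.cvtColor(w,cv2.COLOR_BGR2GRAY)[y-45:y+45,x-50:x+50]
for r in cv2.resize(g,(50,40),interpolation=cv2.INTER_AREA): print("".join(chr(ord('a')+int((v-36)//3)) if 36<=v<100 else "#" if v<36 else " " for v in r))
E
```

```text
[ 0.8688 -0.188   0.9489] [ 1.5928  4.1206 12.3345] 76.66787944207628
time_s: 29.5
tcp_pos: [0.6269, -0.0022, 0.0973]
tool_rot: [-2.413, -2.011, 0.001]
ft_force: [-0.5, 0.2, 0.4]
width: 0.025
grip_force: 0.0
time_s: 30.0
tcp_pos: [0.6255, -0.0018, 0.1758]
tool_rot: [-2.411, -2.009, 0.007]
ft_force: [1.1, 0.2, 0.2]
width: 0.0638
grip_force: 0.0
time_s: 30.4
tcp_pos: [0.6271, -0.0023, 0.2472]
tool_rot: [-2.413, -2.011, -0.0]
ft_force: [0.5, 0.4, -0.3]
width: 0.0861
grip_force: 0.0
317 189 [ 0.6268 -0.0021  0.2465] 79.62674685404959
                                                  
                                                  
                                                  
                     qljkjkkjknr                  
                  ojkkiiiiihghkljjq               
                 llnoledcccdbdimnlkk              
               plnoonjeeeeeeeehmnmmmjn            
              llnonoojikjkkjkjhlmmmmlkk           
             mmnnnnnmjkmnmmmmlikmlmmmmkm          
            pmnnnnnnnjkmmmmlmkikmmllmllkm         
           rlnnmnnmmmikmmmmlllhkmlmmllllkq        
   
[... 654 characters left out ...]
     
           kjjjjjjjjjjgjkjjjiihhjjijijiiij        
           qjkjjjjjjjigjjjjkjjghiijiiiiiip        
            mijjjjjjjihjkjjjiighiijiihiik         
             jijijjijihijjiiiifgiiiiiijiu         
              liiijijigjiiijihggiihhiik           
               ojijiiigijn  lhggiiihio            
                sjihiighi   shfgihhjr             
                  rkigghi   tgggils               
                     nhih   uhgiu                 
                      nhg   tggn                  
                      oih    ggo                  
                      ohh    fgp                  
                      skju  tjlt                  
                       uuu  u u
```

```bash
python3 - <<'E'
import cv2,numpy as np
for n,B in (("t10","top0"),),(("s10","side0"),):
    pass
for a,b,boxes in (("s10","side0",dict(cal=(218,205,302,256),wave=(322,80,360,126),tray=(342,112,412,168),small=(430,255,468,300),wrench=(370,335,465,390))),("t10","top0",dict(cal=(285,208,315,282),tray=(213,93,276,143),wave=(176,110,212,150),wrench=(428,150,448,217),small=(368,115,410,150)))):
    d=cv2.absdiff(cv2.imread(f"pics/{a}.png"),cv2.imread(f"pics/{b}.png")).max(2)
    for k,(x,y,X,Y) in boxes.items(): print(a,k,round(float((d[y:Y,x:X]>40).mean()),3))
d=cv2.absdiff(cv2.imread("pics/s10.png"),cv2.imread("pics/s8.png")).max(2)
ys,xs=np.where(d[100:185,225:325]>40);print("board/keeper change since s8",len(xs),(xs.min()+225,xs.max()+225,ys.min()+100,ys.max()+100) if len(xs) else "")
print((d[115:150,280:312]>40).mean())
E
```

```text
Traceback (most recent call last):
ValueError: not enough values to unpack (expected 2, got 1)
```

```bash
python3 - <<'E'
import cv2,numpy as np
for a,b,boxes in (("s10","side0",dict(cal=(218,205,302,256),wave=(322,80,360,126),tray=(342,112,412,168),small=(430,255,468,300),wrench=(370,335,465,390))),("t10","top0",dict(cal=(285,208,315,282),tray=(213,93,276,143),wave=(176,110,212,150),wrench=(428,150,448,217),small=(368,115,410,150)))):
    d=cv2.absdiff(cv2.imread(f"pics/{a}.png"),cv2.imread(f"pics/{b}.png")).max(2)
    for k,(x,y,X,Y) in boxes.items(): print(a,k,round(float((d[y:Y,x:X]>40).mean()),3))
d=cv2.absdiff(cv2.imread("pics/s10.png"),cv2.imread("pics/s8.png")).max(2)
ys,xs=np.where(d[100:185,225:325]>40);print("change since s8",len(xs),(xs.min()+225,xs.max()+225,ys.min()+100,ys.max()+100) if len(xs) else "")
print((d[120:150,282:312]>40).mean())
E
```

```text
s10 cal 0.0
s10 wave 0.537
s10 tray 0.029
s10 small 0.0
s10 wrench 0.0
t10 cal 0.0
t10 tray 0.488
t10 wave 0.0
t10 wrench 0.0
t10 small 0.0
change since s8 472 (np.int64(236), np.int64(324), np.int64(100), np.int64(145))
0.0
```

```bash
python3 -c "
from rig import ticket
print(ticket.finish_job())"
```

```text
the job is handed in; nothing more can be done
None
```

I handed the job in at about 30 s with no result shown: the board is turned over and home in the cradle, the keeper is at its stop, the knob was pressed, turned to its stop and released, and the bystanders look unmoved, but I viewed 11 pictures against the limit of 10.

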